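Release an air stapler's sprung magazine and trap it as it pops out

TASK

Open the magazine of the air stapler that lies on its side on the worktop, so that it can be refilled: with one fingertip press down the thumb catch at the magazine's rear, and have the other finger standing just behind the black end plate, so that the sprung slide is trapped against that finger within its first 3 cm instead of shooting out. Hold it there for a moment, then ease it on out with the same finger until the spring no longer pushes (4.5 cm out), and take the hand away, leaving the slide standing open in its channel and the catch up. It is all fingertip work: lift or carry nothing, and leave the tools and boxes around it where they lie.

Things in the scene. Friction and masses are not known exactly. Their poses are not given: they have to be found in the camera images.
- stapler: Air stapler on its side, fixed: dark green head and handle, straight aluminium magazine channel (22 mm wide, top at 23 mm). Origin: on the worktop below the middle of the thumb catch. x: level, the way the slide comes out, away from the head; y: to the handle, 40 mm high, at y 65 to 100 mm, x up to 50 mm; z up. Else clear within 40 mm of the magazine's line, x -25 to 120, but for a pencil at y -25 to -55 mm.
- catch (a joint): Thumb catch: 0 = up, latched; grows as it is pressed straight down, to 0.007 m at its stop. The slide is let go at about 0.004 m. Pressing it takes 3 to 6 N; a spring brings it back up.
- catch_top (a point): Middle of the catch's flat, ribbed, dark steel pad, 18 mm along the stapler's x by 26 mm along y; 30 mm above the worktop when up, 23 mm at the stop, where it lies between two aluminium cheeks with tops 21 mm high.
- slide_face (a point): Middle of the top edge of the outer face of the slide's upright black end plate. The plate is 9 mm thick along the stapler's x, 30 mm wide, from 4 to 40 mm above the worktop: 17 mm higher than the pressed pad. At home this point is at x 29, y 0, z 40 mm in the stapler's frame, so the plate's inner face is 20 mm from the catch's middle.
- slide: Magazine slide: steel bar in the channel, with the end plate; 0.12 kg, loose. Axes and origin coincide with the stapler's at home, so its x in the stapler's frame is how far it is out. Let go, it shoots along +x, pushed by a spring: 7 N at home, 2.5 N at 45 mm, where the spring ends; unstopped it flies out of the channel. Past 45 mm it stays where it is left.
- screw_box: Bystander, not to be moved: box of deck screws, 62 x 92 x 49 mm; to the right of the stapler. Origin under its middle.
- pliers: Bystander, not to be moved: combination pliers with red grips, 58 x 176 x 14 mm; on the left. Origin under its middle.
- carpenter_pencil: Bystander, not to be moved: flat red pencil, 12 x 172 x 9 mm, long along its own y. Origin under its middle.
- tape_roll: Bystander, not to be moved: blue roll of masking tape, 98 mm across, 24 mm high. Origin under its middle.
- adjustable_wrench: Bystander, not to be moved: steel adjustable wrench, 45 x 180 x 13 mm; on the left. Origin under its middle.

How it is judged:
On the way, in this order (a step that is already met when the one before it is completed fails the run):
1. the thumb catch is pressed down (value of joint catch above 0.003 m).
2. the popped slide is trapped: standing still against a finger, 4 to 36 mm out, for 0.3 s (x of slide_face in the frame of stapler between 0.033 and 0.065 m and contact force between the fingers and slide above 0.5 N and linear speed of slide below 0.03 m/s), for 0.3 s.
At the end, for the whole second after the job is handed in: The slide stands still in its channel, 39 to 61 mm out of its home place (spring slack at 45 mm), in line within 7 mm and level within 6 mm; the catch is up again (x of slide_face in the frame of stapler between 0.068 and 0.09 m and y of slide_face in the frame of stapler between -0.007 and 0.007 m and height (world z) of slide_face between 0.034 and 0.046 m and linear speed of slide below 0.01 m/s and value of joint catch below 0.0015 m); the robot touches nothing.
It fails at once if the slide shoots or is drawn out more than 66 mm (x of slide_face in the frame of stapler above 0.095 m).
It fails at once if the slide is lifted (height (world z) of slide_face above 0.052 m).
It fails at once if one of the bystanders (screw box, pliers, pencil, tape roll, wrench) is moved more than 15 mm (distance of any of screw_box, pliers, carpenter_pencil, tape_roll, adjustable_wrench from where it was at the start of the episode above 0.015 m).
It also fails if it takes over 32 s, if anything falls off the work surface, if the arm or the gripper's body presses on something with over 40 N, if the wrist force passes 120 N, or if a joint passes its speed limit or range.

ROBOT

A 6-joint arm with a two-finger parallel gripper is mounted at the origin on a cart in front of the work surface, level with it; the furniture and walls round the work are solid. World frame = base frame: x ahead of the robot, y to its left, z up, the work surface at z = 0. Lengths are in m, angles in rad, forces in N, time in s.
With the tool pointing down it reaches from about 0.35 to 0.975 m from the base axis. Payload 4.9 kg.
Tool frame: the origin (TCP) lies at the very end of the fingers, on their centre line; the grasp point (between the pads) lies robot.tcp_to_grasp behind it (robot.tcp_to_grasp is the distance from the TCP to the grasp point, in m); z points along the fingers, y is the line along which they close (so a half turn about z gives the same grasp; the last joint's range is limited). The gripper opens to 85 mm and grips with 20 to 120 N. Pads are 22 mm wide; open, the fingers measure 114 mm over their backs; the gripper's body (76 mm by 85 mm) begins 54 mm behind the grasp point. The pads swing forward as they close: fully open they stand 13 mm farther back than shut.
Start: joints at [-1.404, 0.053, 1.613, -0, 1.476, -0.119], TCP at [0.176, -0.6, 0.231] pointing down, gripper open.
Joint ranges: [-3.01, 3.01], [-1.01, 2.22], [0.06, 2.58], [-1.02, 4.17], [0.09, 2.62], [-3.14, 3.14]. Speed limits (rad/s): [2.57, 2.57, 3.14, 3.14, 3.14, 3.14].

INTERFACE

Orientations are given as a unit quaternion [x, y, z, w].
In Python, from bench import robot, imaging, models gives the robot as it stands. The module is installed in compiled form; this text tells all that it offers.
- The arm moves only by the shell command python3 -m pendant 'ROWS' [FORCE]. ROWS is JSON, one flat list of numbers, 7 for each row, row after row: the closure, from -1 (fully open) to 1 (shut), then the shift along the tool's x, y, z as a fraction of full scale, then the turn, a rotation vector about the tool's x, y, z as a fraction of full scale. In form: [jaw, tx, ty, tz, wx, wy, wz, jaw, tx, ty, tz, wx, wy, wz, ...]. A call has exactly 5 rows; each row is the pose to reach, as a shift and turn from the pose commanded when the call began, along the tool's axes at that moment; what a row does not reach only later rows make up. Full scale, the value 1, is 1000 mm for a shift and 45 degrees for a turn. A row lasts 1/10 s, in which the tool goes at most 50 mm and 8.59 degrees, less where a joint would pass 70% of its speed; a pose out of reach is approached as far as the arm can. A call with a number of a shift or a turn outside -1 to 1 is refused whole. A call with a gripper value outside its range is refused whole. The fingers move at their own pace and stop on an object; FORCE is the grip in N (left out, the last holds). Time passes only in rows, so rows that repeat a pose let the fingers close, or fill a call up. It gives the time, the measured TCP pose, the force, the opening and the grip force at its end, in the units of the state.
- robot.read_state(): the state, without advancing time (a new reading comes with each control period).
- imaging.camera(name): name is "scene" or "top"; returns the picture (400x640x3 uint8, red, green, blue); there is no depth.
- imaging.calibration(name): a dict with "camera_matrix" (3x3 intrinsics, pixels), "pose" (4x4, takes a point from camera to world coordinates). Camera axes: x right, y up, looking along -z (the intrinsics and any distortion apply to the point x, -y, -z); pixel columns grow to the right and rows downward; lengths in m; the calibration is good to about 2 mm. A picture is of the moment at which its call begins. calibration takes no time and is no camera call.
- robot.sign_off(): hands the job in; it is judged then, once.
Trained networks look in the newest picture that a camera, given by its name, has taken for a name from the list of things; names that differ only in an ending like _2 or _b are one class to them, and where a whole thing is asked for, a point or a joint stands for the part that bears it (a point fixed in the world has none). Each returns a list of dicts, best first, with "confidence" (0 to 1); they miss things now and then, are a little off and sometimes report something else, mostly with a low value. They report only what shows in the picture. A call takes as long as a camera call.
- models.recognise(camera, name): "point" ([row, column] in pixels, amid what is visible of it).
- models.mark_of(camera, name): "point" ([row, column] in pixels: a listed point, or the origin of a listed thing).
The state is a dict: "time": time; "joints": joint angles; "qd": joint speeds; "effort": joint torques, N m; "position": TCP position; "tool_rot": TCP orientation; "ft_force": force on the tool from outside, world axes, zero at the start; "ft_torque": the same for the moment, N m; "grip_width": opening from 0.0 (shut) to 1.0 (fully open); "gripper_force": force on a finger pad.
Only numpy, scipy, OpenCV 4.12 (cv2) and the standard library are available. Lean on these libraries where they do the work, as an engineer would, in place of code of your own. Each camera call takes 0.05 s, during which the arm holds its last target. There are 200 camera calls.

## Working session

There is one attempt and no reset: what is moved stays moved. The work goes in short steps, Python scripts to look and compute and a shell command to move; the robot and the scene stay as the last step left them, time stands still between calls to the robot, and variables do not carry over. Pictures are saved under pics/ and viewed, at most 10 in all, crops included, and the job is handed in when it is done.

```bash
mkdir -p pics; cat > h.py <<'E'
import numpy as np, cv2
from bench import robot, imaging, models
def ray(cam,p,z):
    c=imaging.calibration(cam);K=np.array(c["camera_matrix"]);T=np.array(c["pose"])
    d=np.linalg.solve(K,[p[1],p[0],1.]);d=T[:3,:3]@[d[0],-d[1],-d[2]];o=T[:3,3]
    return o+d*(z-o[2])/d[2]
def proj(cam,P):
    c=imaging.calibration(cam);K=np.array(c["camera_matrix"]);T=np.linalg.inv(np.array(c["pose"]))
    q=T[:3,:3]@P+T[:3,3];q=K@[q[0],-q[1],-q[2]];return q[1]/q[2],q[0]/q[2]
E
python3 - <<'E'
from h import *
for cam in("scene","top"):
    im=imaging.camera(cam);cv2.imwrite(f"pics/{cam}0.png",im[:,:,::-1])
    for n,z in(("catch_top",.03),("slide_face",.04),("stapler",0),("carpenter_pencil",0),("screw_box",0),("tape_roll",0)):
        for r in models.mark_of(cam,n)[:2]: print(cam,n,np.round(r["point"],1),round(r["confidence"],2),ray(cam,r["point"],z).round(4))
s=robot.read_state();print({k:np.round(v,3) for k,v in s.items()},robot.tcp_to_grasp)
E
```

```text
scene catch_top [202.1 359.7] 0.63 [ 0.4649 -0.1521  0.03  ]
scene stapler [210.7 359.3] 0.77 [ 0.4589 -0.1452  0.    ]
scene carpenter_pencil [212.5 371.9] 0.63 [ 0.4247 -0.164   0.    ]
scene screw_box [156.4 415. ] 0.78 [ 0.4546 -0.4647  0.    ]
scene tape_roll [176.2 353.5] 0.64 [ 0.5616 -0.2532  0.    ]
top catch_top [221.1 344.9] 0.74 [ 0.4658 -0.1392  0.03  ]
top catch_top [199.4 215.3] 0.3 [0.5182 0.2318 0.03  ]
top slide_face [216.6 357.8] 0.66 [ 0.4788 -0.1747  0.04  ]
top stapler [217.6 347.7] 0.69 [ 0.4781 -0.149   0.    ]
top stapler [220.  348.2] 0.26 [ 0.4711 -0.1506  0.    ]
top carpenter_pencil [233.2 357.7] 0.73 [ 0.4336 -0.1788  0.    ]
top carpenter_pencil [184.6 388.8] 0.23 [ 0.578  -0.2674  0.    ]
top screw_box [223.5 455.5] 0.69 [ 0.4691 -0.4617  0.    ]
top screw_box [232.  355.6] 0.28 [ 0.4369 -0.1727  0.    ]
top tape_roll [184.6 387.2] 0.62 [ 0.5779 -0.2627  0.    ]
{'time': np.float64(0.7), 'joints': array([-1.404,  0.053,  1.613, -0.   ,  1.476, -0.119]), 'qd': array([ 0.001,  0.   , -0.001, -0.001,  0.001, -0.001]), 'effort': array([  0.   , -39.356, -37.037,  -0.   ,   0.   ,  -0.   ]), 'position': array([ 0.176, -0.6  ,  0.231]), 'tool_rot': array([ 0.99 ,  0.142, -0.   ,  0.   ]), 'ft_force': array([0.612, 0.001, 0.016]), 'ft_torque': array([-0.021,  0.029,  0.051]), 'gripper_force': np.float64(0.0), 'grip_width': np.float64(1.001)} 0.0187
```

```bash
sleep 1; ls pics
```

```text
scene0.png
top0.png
```

```bash
python3 - <<'E'
from h import *
a=cv2.imread("pics/top0.png")[160:280,265:425];cv2.imwrite("pics/topc.png",cv2.resize(a,None,fx=5,fy=5,interpolation=cv2.INTER_CUBIC))
a=cv2.imread("pics/scene0.png")[140:260,280:440];cv2.imwrite("pics/scenec.png",cv2.resize(a,None,fx=5,fy=5,interpolation=cv2.INTER_CUBIC))
E
```

```text
(no output)
```

View pics/topc.png

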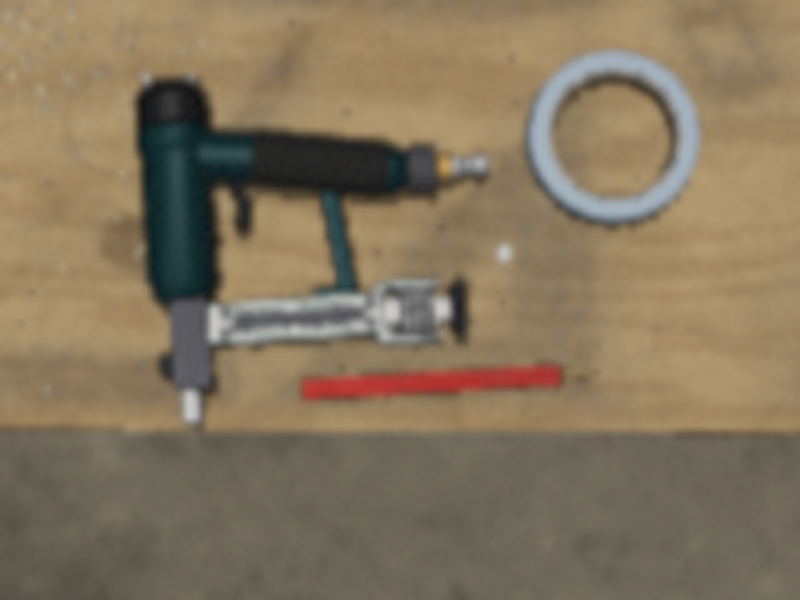

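View pics/scenec.png

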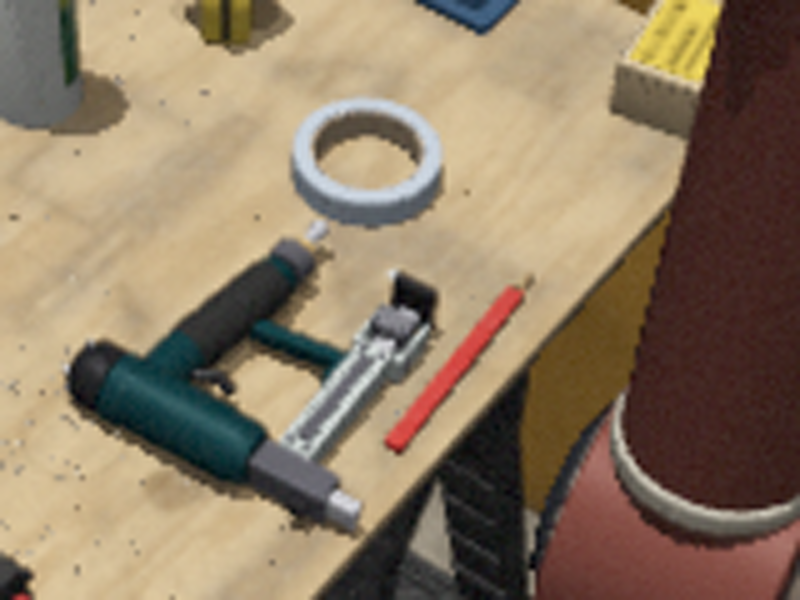

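The top crop shows the pad at about (418,310), i.e. full-image row 222, col 348.6. The black plate is at (459,310), i.e. row 222, col 356.8, and the slide points right and slightly up. The networks' catch_top in top is about 10 mm off the pad I see, so I'll fit the pose on both views and overlay it.

```bash
cat >> h.py <<'E'
def W(p,s):
    c,n=np.cos(p[2]),np.sin(p[2]);s=np.asarray(s,float)
    return np.array([p[0]+c*s[0]-n*s[1],p[1]+n*s[0]+c*s[1],s[2]])
E
python3 - <<'E'
from h import *
from scipy.optimize import least_squares
off={"top":(160,265),"scene":(140,280)}
obs=[("top",(418,310),(0,0,.03)),("top",(459.5,310),(.0245,0,.039)),("top",(365,314),(-.025,0,.023)),("top",(225,325),None),
("scene",(395,318),(0,0,.03)),("scene",(393,272),(.0245,.015,.04)),("scene",(437,292),(.0245,-.015,.04))]
def px(cam,c): return np.array([c[1]/5+off[cam][0],c[0]/5+off[cam][1]])
for c,q,s in obs: print(c,q,ray(c,px(c,q),s[2] if s else .023).round(4))
a=ray("top",px("top",(225,325)),.023);b=ray("top",px("top",(418,310)),.03)
print("yaw est",np.degrees(np.arctan2(*(b-a)[1::-1])))
def res(p):
    r=[]
    for c,q,s in obs:
        if s: r+=list(np.array(proj(c,W(p,s)))-px(c,q))
        else: # lies on axis line
            d=ray(c,px(c,q),.023)-W(p,(0,0,.023)); r.append((-np.sin(p[2])*d[0]+np.cos(p[2])*d[1])/.0028*2)
    return r
f=least_squares(res,[.47,-.145,-1.49],loss="soft_l1",x_scale=[.01,.01,.05]);p=f.x;print(p.round(4),np.degrees(p[2]),np.round(res(p),2))
np.save("p.npy",p)
t=[]
for c in off:
    im=cv2.resize(cv2.imread(f"pics/{c}0.png")[off[c][0]+30:off[c][0]+90,off[c][1]+50:off[c][1]+110],None,fx=6.6,fy=6.6,interpolation=cv2.INTER_CUBIC)
    def L(pts,col):
        P=np.array([proj(c,W(p,s)) for s in pts]);P=(P-[off[c][0]+30,off[c][1]+50]+.5)*6.6
        cv2.polylines(im,[P[:,::-1].round().astype(int)],True,col,1)
    for z,col in((.04,(0,255,0)),(.004,(0,160,0))): L([(.02,-.015,z),(.029,-.015,z),(.029,.015,z),(.02,.015,z)],col)
    L([(-.009,-.013,.03),(.009,-.013,.03),(.009,.013,.03),(-.009,.013,.03)],(0,0,255))
    L([(-.12,-.011,.023),(-.03,-.011,.023),(-.03,.011,.023),(-.12,.011,.023)],(255,0,0))
    t.append(im)
cv2.imwrite("pics/fit.png",np.hstack(t))
E
```

```text
top (418, 310) [ 0.4635 -0.1498  0.03  ]
top (459.5, 310) [ 0.4635 -0.1725  0.039 ]
top (365, 314) [ 0.4608 -0.1201  0.023 ]
top (225, 325) [ 0.4525 -0.0404  0.023 ]
scene (395, 318) [ 0.463  -0.1458  0.03  ]
scene (393, 272) [ 0.4813 -0.1678  0.04  ]
scene (437, 292) [ 0.451  -0.1715  0.04  ]
yaw est -84.26102302806174
[ 0.4631 -0.1466 -1.4713] -84.3013804660043 [ 0.1  -1.12 -0.73 -0.53  0.09  0.58 -0.02 -0.17  0.11 -0.19  0.56 -0.13
  0.27]
```

View pics/fit.png

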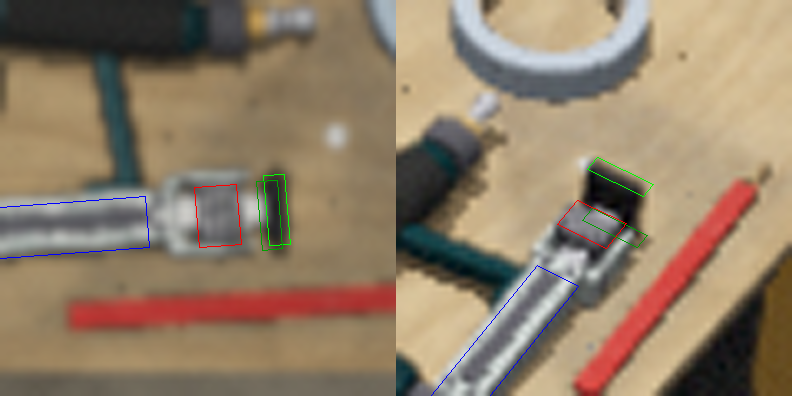

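The overlay matches in both views to about 2 mm: pad at top pixel (222,348) and plate in line with it. Stapler pose is about (0.4625, -0.147) with yaw -84.5°. I'll approach with the jaws at about 46 mm.

```bash
python3 -m pendant '[-0.08,0.036,-0.03,0.008,0,0,0,-0.08,0.073,-0.06,0.016,0,0,0,-0.08,0.11,-0.09,0.024,0,0,0,-0.08,0.146,-0.12,0.032,0,0,0,-0.08,0.183,-0.15,0.04,0,0,0]' 30; python3 -m pendant '[-0.08,0.036,-0.03,0.01,0,0,0,-0.08,0.072,-0.06,0.02,0,0,0,-0.08,0.107,-0.09,0.03,0,0,0,-0.08,0.143,-0.12,0.04,0,0,0,-0.08,0.179,-0.147,0.05,0,0,0]'; python3 -m pendant '[-0.08,0.035,-0.03,0.01,0,0,0.1,-0.08,0.035,-0.03,0.01,0,0,0.2,-0.08,0.035,-0.03,0.01,0,0,0.24,-0.08,0.035,-0.03,0.01,0,0,0.24,-0.08,0.035,-0.03,0.01,0,0,0.24]'
python3 - <<'E'
from h import *
s=robot.read_state();print({k:np.round(s[k],4) for k in("time","position","tool_rot","grip_width","ft_force")})
a=imaging.camera("top")[190:260,315:415,::-1];b=imaging.camera("scene")[150:220,320:420,::-1]
cv2.imwrite("pics/app.png",cv2.resize(np.vstack([a,b]),None,fx=4,fy=4,interpolation=cv2.INTER_CUBIC))
E
```

```text
time: 1.2
position: [0.3102, -0.4026, 0.1912]
tool_rot: [0.99, 0.142, 0.0, 0.0]
ft_force: [1.3, -0.2, 1.6]
grip_width: 0.537
gripper_force: 0.0
time: 1.7
position: [0.4406, -0.2108, 0.1413]
tool_rot: [0.99, 0.142, 0.0, 0.0]
ft_force: [0.7, -0.5, -0.9]
grip_width: 0.541
gripper_force: 0.0
time: 2.2
position: [0.465, -0.1741, 0.1315]
tool_rot: [0.999, 0.049, 0.0, 0.0]
ft_force: [0.3, -1.1, 0.4]
grip_width: 0.54
gripper_force: 0.0
{'time': np.float64(2.2), 'position': array([ 0.465 , -0.1741,  0.1315]), 'tool_rot': array([9.988e-01, 4.890e-02, 1.000e-04, 1.000e-04]), 'grip_width': np.float64(0.54), 'ft_force': array([ 0.2767, -1.1425,  0.3693])}
```

View pics/app.png

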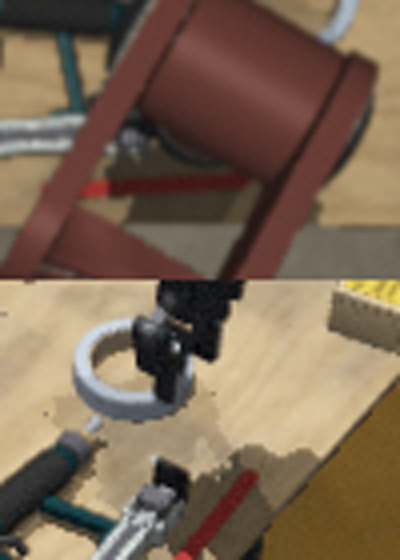

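The scene view shows the fingers above the pad (finger pair around crop (165,350)) and nothing in the way. I'll descend to just above plate height and look again.

```bash
python3 -m pendant '[-0.08,0,0,0.02,0,0,0,-0.08,0,0,0.04,0,0,0,-0.08,0,0,0.06,0,0,0,-0.08,0,0,0.082,0,0,0,-0.08,0,0,0.082,0,0,0]'
python3 - <<'E'
from h import *
s=robot.read_state();t=s["position"]
b=imaging.camera("scene")[160:230,320:420,::-1];b=cv2.resize(b,None,fx=7,fy=7,interpolation=cv2.INTER_CUBIC)
p=[.4625,-.147,np.radians(-84.5)]
def D(w,col):
    r,c=proj("scene",np.array(w));cv2.circle(b,(int((c-320+.5)*7),int((r-160+.5)*7)),2,col,-1)
d=np.array([np.cos(p[2]),np.sin(p[2])]);n=np.array([-d[1],d[0]])
for dz in(0,.006):
  for k in(-1,1):
    for u in(.023,.0375):
      for v in(-.011,.011): D([*(t[:2]+k*u*d+v*n),t[2]+dz],(0,255,0) if dz==0 else (0,255,255))
for s_ in((-.009,-.013,.03),(.009,-.013,.03),(.009,.013,.03),(-.009,.013,.03),(.029,.015,.04),(.029,-.015,.04)): D(W(p,s_),(0,0,255))
cv2.imwrite("pics/desc.png",b)
E
```

```text
time: 2.8
position: [0.4623, -0.173, 0.0461]
tool_rot: [0.999, 0.048, -0.003, -0.002]
ft_force: [-0.5, -0.3, 0.4]
grip_width: 0.536
gripper_force: 0.0
```

View pics/desc.png

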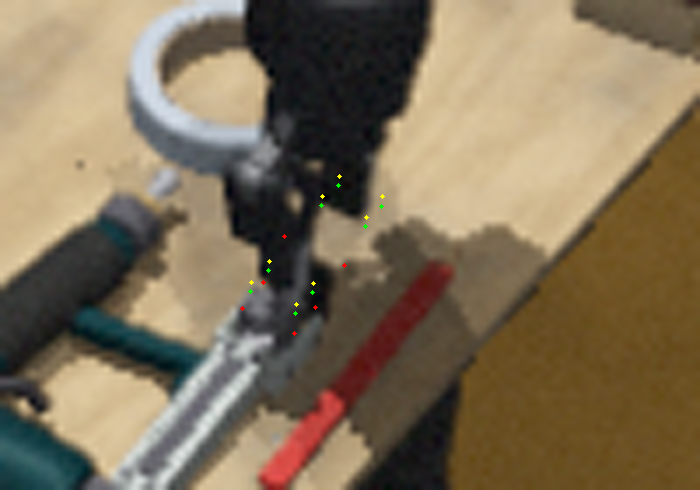

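The press finger stands over the pad at about (280,295) and the trap finger's tip is beyond the plate at about (355,215). Descending in steps, watching the force.

```bash
python3 -m pendant '[-0.08,0.002,0.001,0.003,0,0,0,-0.08,0.002,0.001,0.006,0,0,0,-0.08,0.002,0.001,0.01,0,0,0,-0.08,0.002,0.001,0.013,0,0,0,-0.08,0.002,0.001,0.016,0,0,0]'
```

```text
time: 3.35
position: [0.4671, -0.1748, 0.0333]
tool_rot: [0.999, 0.049, 0.0, 0.0]
ft_force: [0.4, -0.7, -0.2]
grip_width: 0.542
gripper_force: 0.0
```

```bash
python3 -m pendant '[-0.08,-0.002,0,0.001,0,0,0,-0.08,-0.002,0,0.002,0,0,0,-0.08,-0.002,0,0.003,0,0,0,-0.08,-0.002,0,0.004,0,0,0,-0.08,-0.002,0,0.004,0,0,0]'
```

```text
time: 3.85
position: [0.465, -0.1749, 0.0292]
tool_rot: [0.999, 0.049, -0.0, -0.0]
ft_force: [0.2, -0.0, -0.1]
grip_width: 0.535
gripper_force: 0.0
```

```bash
python3 -m pendant '[-0.08,0,0,0.001,0,0,0,-0.08,0,0,0.002,0,0,0,-0.08,0,0,0.003,0,0,0,-0.08,0,0,0.003,0,0,0,-0.08,0,0,0.003,0,0,0]'
```

```text
time: 4.35
position: [0.4651, -0.175, 0.0264]
tool_rot: [0.999, 0.049, 0.0, 0.0]
ft_force: [1.5, 0.2, 0.5]
grip_width: 0.541
gripper_force: 0.6
```

```bash
python3 -m pendant '[-0.08,0,0,0.001,0,0,0,-0.08,0,0,0.002,0,0,0,-0.08,0,0,0.003,0,0,0,-0.08,0,0,0.003,0,0,0,-0.08,0,0,0.003,0,0,0]'
```

```text
time: 4.85
position: [0.4657, -0.1761, 0.0239]
tool_rot: [0.999, 0.049, 0.001, 0.001]
ft_force: [0.1, -5.1, 2.9]
grip_width: 0.54
gripper_force: 3.5
```

Sideways force of 5 N along the slide's axis: the slide has popped and is trapped. I'll hold it there.

```bash
python3 -m pendant '[-0.08,0,0,0.0005,0,0,0,-0.08,0,0,0.0005,0,0,0,-0.08,0,0,0.0005,0,0,0,-0.08,0,0,0.0005,0,0,0,-0.08,0,0,0.0005,0,0,0]'
python3 - <<'E'
from h import *
b=imaging.camera("scene")[160:230,320:420,::-1]
cv2.imwrite("pics/trap.png",cv2.resize(b,None,fx=7,fy=7,interpolation=cv2.INTER_CUBIC))
E
```

```text
time: 5.35
position: [0.4657, -0.1761, 0.0236]
tool_rot: [0.999, 0.049, 0.001, 0.001]
ft_force: [-0.7, -5.0, 3.9]
grip_width: 0.54
gripper_force: 3.6
```

View pics/trap.png

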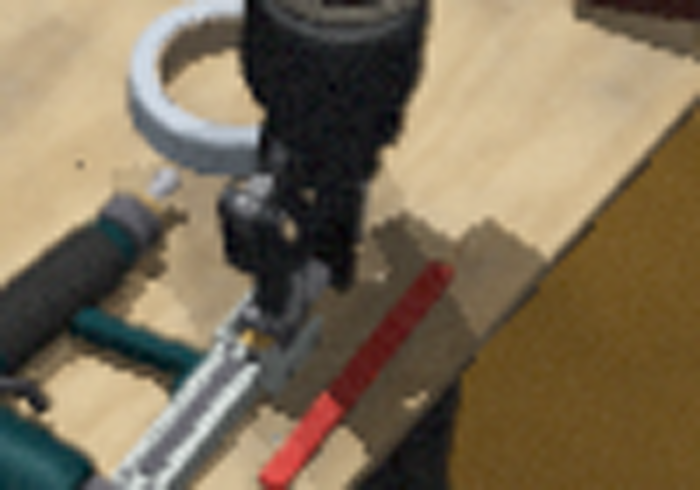

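The plate is away from the catch and against the far finger at about (340,260). Now easing it out along tool y.

```bash
python3 -m pendant '[-0.08,0,0.002,0,0,0,0,-0.08,0,0.005,0,0,0,0,-0.08,0,0.008,0,0,0,0,-0.08,0,0.011,0,0,0,0,-0.08,0,0.014,0,0,0,0]'; python3 -m pendant '[-0.08,0,0.003,0,0,0,0,-0.08,0,0.006,0,0,0,0,-0.08,0,0.009,0,0,0,0,-0.08,0,0.012,0,0,0,0,-0.08,0,0.013,0,0,0,0]';  python3 -m pendant '[-0.08,0,0,0,0,0,0,-0.08,0,0,0,0,0,0,-0.08,0,0,0,0,0,0,-0.08,0,0,0,0,0,0,-0.08,0,0,0,0,0,0]'
```

```text
time: 5.9
position: [0.4661, -0.1891, 0.0224]
tool_rot: [0.999, 0.049, -0.0, -0.0]
ft_force: [0.4, -2.8, 1.5]
grip_width: 0.539
gripper_force: 1.4
time: 6.4
position: [0.4671, -0.2014, 0.0223]
tool_rot: [0.999, 0.049, -0.001, -0.001]
ft_force: [1.2, -0.0, 0.2]
grip_width: 0.542
gripper_force: 0.0
time: 6.9
position: [0.4676, -0.2018, 0.0228]
tool_rot: [0.999, 0.049, 0.0, -0.0]
ft_force: [0.8, -0.3, 0.3]
grip_width: 0.541
gripper_force: 0.0
```

The spring is slack (force 0). I'll step the finger off by 12 mm and lift straight up.

```bash
python3 -m pendant '[-0.08,0,0.004,0,0,0,0,-0.08,0,0.008,0,0,0,0,-0.08,0,0.012,0,0,0,0,-0.08,0,0.012,0,0,0,0,-0.08,0,0.012,-0.005,0,0,0]'; python3 -m pendant '[-0.08,0,0,-0.01,0,0,0,-0.08,0,0,-0.03,0,0,0,-0.08,0,0,-0.06,0,0,0,-0.08,0,0,-0.1,0,0,0,-0.08,0,0,-0.14,0,0,0]';  python3 -m pendant '[-0.08,0,0.05,0,0,0,0,-0.08,0,0.1,0,0,0,0,-0.08,0,0.15,0,0,0,0,-0.08,0,0.2,0,0,0,0,-0.08,0,0.2,0,0,0,0]'
python3 - <<'E'
from h import *
p=[.4625,-.147,np.radians(-84.5)]
ims=[]
for cam,o in(("top",(195,325)),("scene",(165,335))):
    im=imaging.camera(cam)[o[0]:o[0]+50,o[1]:o[1]+50,::-1];im=cv2.resize(im,None,fx=8,fy=8,interpolation=cv2.INTER_CUBIC)
    for d,col in((.039,(0,0,255)),(.061,(0,255,0))):
        P=np.array([proj(cam,W(p,(.029+d,v,.04))) for v in(-.015,.015)]);P=((P-o+.5)*8).round().astype(int);cv2.line(im,tuple(map(int,P[0,::-1])),tuple(map(int,P[1,::-1])),col,1)
    for r in models.mark_of(cam,"slide_face")[:1]:
        w=ray(cam,r["point"],.04)-W(p,(0,0,.04));print(cam,r["confidence"],w[:2]@[np.cos(p[2]),np.sin(p[2])],w[:2]@[-np.sin(p[2]),np.cos(p[2])])
    ims.append(im)
cv2.imwrite("pics/end.png",np.hstack(ims))
E
```

```text
time: 7.4
position: [0.4682, -0.2136, 0.0273]
tool_rot: [0.999, 0.048, -0.001, -0.001]
ft_force: [-0.2, -0.3, -0.3]
grip_width: 0.539
gripper_force: 0.0
time: 7.9
position: [0.4685, -0.2134, 0.1698]
tool_rot: [0.999, 0.049, 0.0, -0.0]
ft_force: [0.4, 0.2, 0.3]
grip_width: 0.538
gripper_force: 0.0
time: 8.4
position: [0.4878, -0.418, 0.1683]
tool_rot: [0.999, 0.046, 0.0, 0.001]
ft_force: [0.2, -0.3, -0.0]
grip_width: 0.54
gripper_force: 0.0
top 0.68 0.07652346528541158 0.008507937867755545
scene 0.7 0.07373213151464285 0.010545957504903109
```

View pics/end.png

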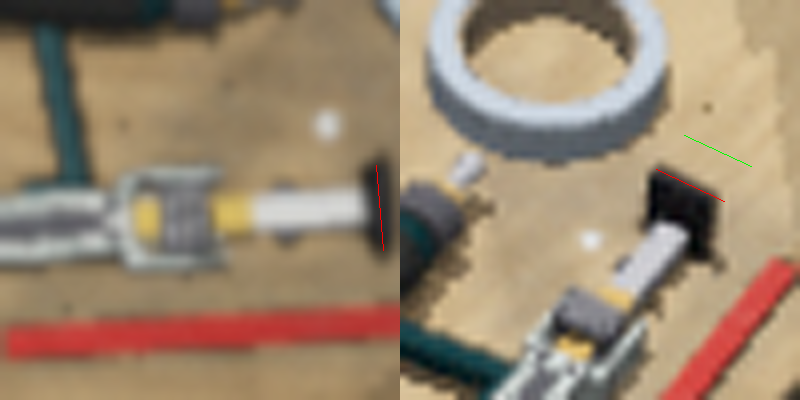

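The slide stands open with the catch up and the plate at about (380,210) in the top crop, but how far out it is needs a sharper number. I'll compare the dark plate before and after.

```bash
python3 - <<'E'
from h import *
p=[.4625,-.147,np.radians(-84.5)];d=np.array([np.cos(p[2]),np.sin(p[2])]);n=np.array([-d[1],d[0]])
for cam in("top","scene"):
    A=cv2.imread(f"pics/{cam}0.png")[:,:,::-1];B=imaging.camera(cam)
    # rectify to stapler plane z=.04, 0.5 mm/px, x -20..120, y -30..30
    xs=np.arange(-.02,.12,.0005);ys=np.arange(-.03,.03,.0005)
    X,Y=np.meshgrid(xs,ys);M=np.array([[proj(cam,W(p,(x,y,.04))) for x in xs] for y in ys],np.float32)
    R=[cv2.remap(np.ascontiguousarray(I),M[:,:,1].copy(),M[:,:,0].copy(),cv2.INTER_CUBIC) for I in(A,B)]
    i0=np.searchsorted(xs,.015);j0=np.searchsorted(xs,.036)
    T=R[0][22:98,i0:j0] # y -19..19mm
    S=R[1][:,np.searchsorted(xs,.04):]
    r=cv2.matchTemplate(S,T,cv2.TM_CCOEFF_NORMED);_,m,_,l=cv2.minMaxLoc(r)
    print(cam,m,"out mm",(l[0]+np.searchsorted(xs,.04)-i0)*.5,"y shift",(l[1]-22)*.5)
    for I in R:
        g=I[50:70].mean((0,2));print((g[::6]).round().astype(int).tolist())
E
```

```text
Traceback (most recent call last):
  File "h.py", line 8, in proj
    c=imaging.calibration(cam);K=np.array(c["camera_matrix"]);T=np.linalg.inv(np.array(c["pose"]))
ValueError: time passes only in moves, steps and waits
```

```bash
python3 - <<'E'
from h import *
p=[.4625,-.147,np.radians(-84.5)]
for cam in("top","scene"):
    A=cv2.imread(f"pics/{cam}0.png")[:,:,::-1];B=imaging.camera(cam)
    c=[(-20,-30),(120,-30),(120,30),(-20,30)]
    src=np.float32([proj(cam,W(p,(x/1e3,y/1e3,.04)))[::-1] for x,y in c]);dst=np.float32([((x+20)*2,(y+30)*2) for x,y in c])
    H=cv2.getPerspectiveTransform(src,dst)
    R=[cv2.warpPerspective(np.ascontiguousarray(I),H,(280,120),flags=cv2.INTER_CUBIC) for I in(A,B)]
    T=R[0][22:98,70:112];S=R[1][:,120:]
    r=cv2.matchTemplate(S,T,cv2.TM_CCOEFF_NORMED);_,m,_,l=cv2.minMaxLoc(r)
    print(cam,round(m,2),"out mm",(l[0]+120-70)/2,"y shift",(l[1]-22)/2)
    for I in R: print(I[50:70].mean((0,2))[60::6].round().astype(int).tolist(),"x from 10 by 3mm")
E
```

```text
top 0.97 out mm 44.5 y shift -0.5
[150, 186, 180, 125, 54, 41, 72, 120, 138, 138, 136, 135, 130, 123, 127, 125, 121, 118, 119, 119, 118, 116, 114, 114, 115, 118, 119, 120, 120, 120, 123, 128, 131, 131, 131, 132, 134] x from 10 by 3mm
[129, 157, 158, 159, 170, 192, 199, 200, 200, 201, 201, 201, 202, 200, 197, 198, 193, 162, 93, 49, 48, 71, 109, 121, 123, 125, 127, 128, 127, 127, 131, 136, 139, 140, 140, 141, 143] x from 10 by 3mm
scene 0.99 out mm 44.5 y shift 0.5
[19, 17, 24, 38, 54, 97, 152, 171, 166, 162, 160, 161, 162, 161, 161, 161, 162, 163, 163, 163, 166, 170, 173, 174, 175, 175, 176, 176, 175, 176, 176, 175, 178, 179, 178, 177, 177] x from 10 by 3mm
[195, 178, 167, 168, 176, 190, 189, 188, 174, 150, 146, 128, 59, 11, 15, 16, 18, 26, 38, 58, 105, 159, 178, 177, 176, 176, 177, 179, 178, 178, 177, 176, 178, 179, 179, 179, 179] x from 10 by 3mm
```

Both views agree: 44.5 mm out, in line within 0.5 mm. The catch is up and the arm is clear.

```bash
python3 -c "
from bench import robot
print(robot.sign_off())"
```

```text
the job is handed in; nothing more can be done
None
```

The stapler's magazine is open: the slide was trapped about 23 mm out, then eased to about 44.5 mm. It stands in line with the catch up and the arm clear; the job is handed in, but no verdict came back.

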